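# Set out the threads on the embroidery desk

## Robot

A 6-joint arm with a two-finger parallel gripper is mounted at the origin on the work surface. World frame = base frame: x ahead of the robot, y to its left, z up, the work surface at z = 0. Lengths are in m, angles in rad, forces in N, time in s.
With the tool pointing down it reaches from about 0.25 to 0.725 m from the base axis. Payload 9.7 kg.
Tool frame: the origin (TCP) lies midway between the tips of the shut fingers; the grasp point (between the pads) lies 19 mm behind it; z points along the fingers, y is the line along which they close (so a half turn about z gives the same grasp; the last joint's range is limited). The gripper opens to 85 mm and grips with 20 to 120 N. Pads are 22 mm wide; open, the fingers measure 114 mm over their backs; the gripper's body (76 mm by 85 mm) begins 54 mm behind the grasp point. The pads swing forward as they close: fully open they stand 13 mm farther back than shut.
Start: joints at [-1.268, 0.087, 0.176, 1.66, 0, 1.571], TCP at [0.164, -0.525, 0.231] pointing down, gripper open.
Joint ranges: [-3.13, 3.13], [-0.85, 1.81], [-1.15, 1.24], [-2.2, 2.28], [-1.44, 1.52], [-3.14, 3.14]. Speed limits (rad/s): [2.22, 2.22, 2.57, 3.14, 3.14, 3.14].

## Interface

Orientations are given as a 3x3 rotation matrix whose columns are the frame's x, y, z axes.
In Python, from workcell import * gives the robot as it stands.
- The arm moves only by the tool drive_tool, never from a script. Its argument "commands" is a list that holds one entry, the list of rows, each a list of 7 numbers: the finger opening in cm, from 0 to 8.54, then the shift along the tool's x, y, z in cm, then the turn, a rotation vector about the tool's x, y, z in rad. A call has exactly 5 rows; each row shifts and turns the commanded pose from where the row before left it, along the tool's axes as they then stand; what a row does not reach is not made up. A row lasts 1/12 s, in which the tool goes at most 41.7 mm and 7.16 degrees, less where a joint would pass 70% of its speed; a pose out of reach is approached as far as the arm can. A call with a gripper value outside its range is refused whole. The fingers move at their own pace and stop on an object; the grip force is fixed at half the most. Time passes only in rows, so rows that do not move let the fingers close, or fill a call up. It gives the time, the measured TCP pose, the force, the opening and the grip force at its end, in the units of the state.
- get_obs(): the state, without advancing time (a new reading comes with each control period).
- snapshot(name): name is "side" or "top"; returns the picture (384x512x3 uint8, red, green, blue); there is no depth.
- get_calibration(name): a dict with "intrinsics" (3x3 intrinsics, pixels), "world_from_camera" (4x4, takes a point from camera to world coordinates). Camera axes: x right, y up, looking along -z (the intrinsics and any distortion apply to the point x, -y, -z); pixel columns grow to the right and rows downward; lengths in m; the calibration is good to about 2 mm. A picture is of the moment at which its call begins. get_calibration takes no time and is no camera call.
- hand_in(): hands the job in; it is judged then, once.
The state is a dict: "clock": time; "qpos": joint angles; "joint_vel": joint speeds; "joint_efforts": joint torques, N m; "tool_pos": TCP position; "eef_rot": TCP orientation; "contact_force": force on the tool from outside, world axes, zero at the start; "wrist_torque": the same for the moment, N m; "gripper_width": finger opening in m; "gripper_force": force on a finger pad.
Only numpy, scipy, OpenCV 4.12 (cv2) and the standard library are available. Lean on these libraries where they do the work, as an engineer would, in place of code of your own. Each camera call takes 0.05 s, during which the arm holds its last target. There are 200 camera calls.

## Task

Put the white needle tin on the middle of the cork coaster and stand the blue spool on the middle of the tin. Then stand the red and the yellow spool on the desk in a straight row between the coaster and the pink-lidded jar, evenly spaced so that the row divides the distance from coaster centre to jar centre into three equal parts, with red next to the coaster and yellow next to the jar. All must be upright and let go; leave the green spool, the wooden hoop and the phone where they are.

Things in the scene. Friction and masses are not known exactly. Their poses are not given: they have to be found in the camera images.
- coaster: round coaster, 84 mm across and 5 mm thick, cork top 72 mm across with a black rim, fixed to the desk. Origin at the centre of its underside, on the desk top (z = 0); its own y axis lies along the line through coaster and jar (towards the jar or away from it).
- jar: low round black jar with a pink lid, 60 mm across and 50 mm tall, fixed to the desk. Origin at the centre of its underside. It always stands 300 mm from the coaster, centre to centre; either may be on the left.
- needle_tin: closed round white needle tin with a thin steel ring on its lid, 58 mm across, 24 mm tall, 60 g, loose, lying flat. Origin at the centre of its underside, z up. Flat top.
- blue_spool: blue thread spool, all blue with a small pale wooden dot on its top: flanges 40 mm across, winding between them 38 mm across, 56 mm tall, 45 g, loose, standing upright at the start. Rigid. Origin at the centre of its underside, z up along its axis (a round thing, its yaw means nothing). Goes on the tin.
- red_spool: red thread spool, all red with a small pale wooden dot on its top: flanges 40 mm across, winding between them 38 mm across, 56 mm tall, 45 g, loose, standing upright at the start. Rigid. Origin at the centre of its underside, z up along its axis (a round thing, its yaw means nothing). Goes in the row next to the coaster, one third of the way from the coaster's centre to the jar's.
- yellow_spool: yellow thread spool, all yellow with a small pale wooden dot on its top: flanges 40 mm across, winding between them 38 mm across, 56 mm tall, 45 g, loose, standing upright at the start. Rigid. Origin at the centre of its underside, z up along its axis (a round thing, its yaw means nothing). Goes in the row next to the jar, two thirds of the way from the coaster's centre to the jar's.
- green_spool: green thread spool, all green with a small pale wooden dot on its top: flanges 40 mm across, winding between them 38 mm across, 56 mm tall, 45 g, loose, standing upright at the start. Rigid. Origin at the centre of its underside, z up along its axis (a round thing, its yaw means nothing). A bystander among the other loose things: not used, to be left where it stands.
- hoop: bystander: empty wooden embroidery hoop, a flat ring 120 mm across outside, 104 mm inside, 10 mm tall, lying loose at the robot's right. Origin at the centre of its underside.
- phone: bystander: black phone 150 x 74 x 9 mm lying loose on the desk beyond the row, long side across the robot's view. Origin at the centre of its underside, x along its length.

How it is judged:
By the outcome, as a careful person would: the job done as asked, in the order asked, and still so for the second after the job is handed in, with the robot touching nothing.
It also fails if it takes over 120 s, if anything falls off the work surface, if the arm or the gripper's body presses on something with over 40 N, if the wrist force passes 120 N, or if a joint passes its speed limit or range.

## Working session

There is one attempt and no reset: what is moved stays moved. The work goes in short steps, Python scripts to look and compute and a tool call to move; the robot and the scene stay as the last step left them, time stands still between calls to the robot, and variables do not carry over. Pictures are saved under pics/ and viewed, at most 14 in all, crops included, and the job is handed in when it is done.

Besides the shell and the picture viewer there is one more tool, called after "Emit:" by a JSON object that holds its "fn" and its "kwargs", one argument or row to a line. drive_tool: Moves the arm, as the interface text tells. Its arguments: {"type":"object","properties":{"commands":{"type":"array","items":{"type":"array","items":{"type":"array","items":{"type":"number"}}}}},"required":["commands"]}

```bash
mkdir -p pics
python3 - <<'E'
from workcell import *
import cv2,numpy as np
o=get_obs();print({k:np.round(v,3).tolist() for k,v in o.items()})
for n in("top","side"):
    c=get_calibration(n);print(n,{k:np.round(v,3).tolist() if not isinstance(v,str) else v for k,v in c.items()})
    cv2.imwrite(f"pics/{n}0.png",snapshot(n)[:,:,::-1])
E
```

```text
{'clock': 0.0, 'qpos': [-1.268, 0.087, 0.175, 1.66, -0.0, 1.571], 'joint_vel': [0.001, 0.001, -0.001, -0.0, 0.001, 0.001], 'joint_efforts': [0.0, -52.039, 46.48, 0.016, 0.0, -0.0], 'tool_pos': [0.164, -0.525, 0.231], 'eef_rot': [[0.954, 0.298, -0.0], [0.298, -0.954, 0.001], [-0.0, -0.001, -1.0]], 'contact_force': [0.741, 0.71, 0.517], 'wrist_torque': [-0.047, -0.026, 0.015], 'gripper_force': 0.0, 'gripper_width': 0.085}
top {'intrinsics': [[362.955, 0.0, 262.799], [0.0, 362.955, 188.937], [0.0, 0.0, 1.0]], 'world_from_camera': [[0.008, 0.998, -0.055, 0.571], [-1.0, 0.009, 0.023, -0.081], [0.023, 0.055, 0.998, 0.978], [0.0, 0.0, 0.0, 1.0]]}
side {'intrinsics': [[354.554, 0.0, 254.928], [0.0, 354.554, 188.23], [0.0, 0.0, 1.0]], 'world_from_camera': [[0.968, 0.164, -0.191, 0.412], [-0.251, 0.561, -0.789, -0.947], [-0.022, 0.811, 0.584, 0.7], [0.0, 0.0, 0.0, 1.0]]}
```

View pics/top0.png

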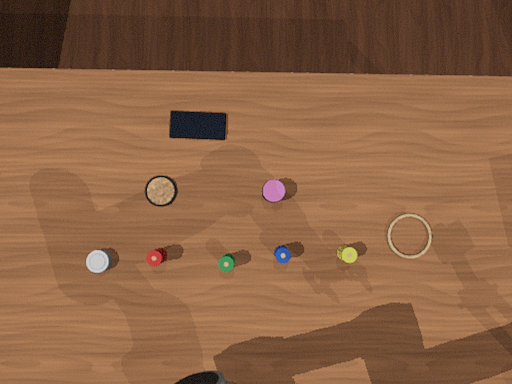

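View pics/side0.png

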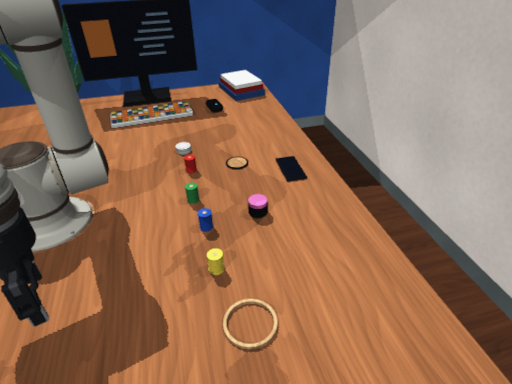

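The top view shows the tin (97,262), red (155,258), green (227,264), blue (283,255), yellow (348,255), coaster (161,191) and jar (274,191). The side view shows the same things, tin (183,148) to yellow (215,262), with the arm clear of them all. Next I'll crop in to see the masks needed.

Run:
```python
import cv2,numpy as np
t=cv2.imread("pics/top0.png");s=cv2.imread("pics/side0.png")
P=dict(tin=((97,262),(183,148)),red=((155,258),(190,163)),green=((227,264),(192,192)),blue=((283,255),(205,219)),yellow=((348,255),(215,261)),coaster=((161,191),(237,162)),jar=((274,191),(258,206)))
rows=[]
for k in (0,1):
    im=(t,s)[k]
    rows.append(np.hstack([cv2.resize(im[p[k][1]-19:p[k][1]+19,p[k][0]-19:p[k][0]+19],(190,190),interpolation=cv2.INTER_NEAREST) for n,p in P.items() ]))
a=np.vstack(rows)
a=np.vstack([a[:,:760],np.hstack([a[:,760:],np.zeros((380,190,3),np.uint8)])])[:, :]
cv2.imwrite("pics/crops.png",cv2.resize(a,(600,600),interpolation=cv2.INTER_NEAREST))
```

```text
(no output)
```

View pics/crops.png

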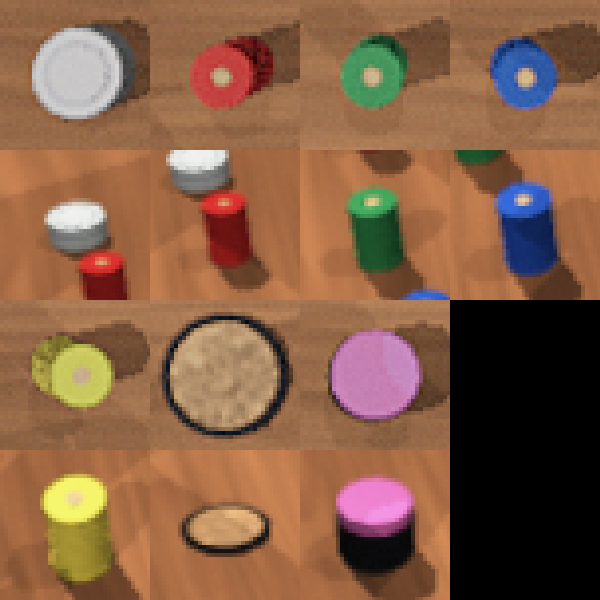

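```bash
cat > vis.py <<'E'
from workcell import *
import cv2,numpy as np
def ray(n,uv):
    c=get_calibration(n);K=np.array(c["intrinsics"]);T=np.array(c["world_from_camera"])
    d=np.array([(uv[0]-K[0,2])/K[0,0],-(uv[1]-K[1,2])/K[1,1],-1]);d=T[:3,:3]@d
    return T[:3,3],d/np.linalg.norm(d)
def onplane(n,uv,z):
    o,d=ray(n,uv);return o+d*(z-o[2])/d[2]
def tri(a,b):
    (o1,d1),(o2,d2)=ray("top",a),ray("side",b)
    s=np.linalg.lstsq(np.c_[d1,-d2],o2-o1,rcond=None)[0]
    p,q=o1+d1*s[0],o2+d2*s[1];return (p+q)/2,np.linalg.norm(p-q)
HUE=dict(red=(0,9),green=(55,90),blue=(100,130),yellow=(22,38),jar=(140,170))
def disc(im,name,near,r=22):
    """centre and axes of the bright top disc (dark rim for the coaster) by hull + ellipse fit"""
    hsv=cv2.cvtColor(im,cv2.COLOR_RGB2HSV);H,S,V=cv2.split(hsv)
    w=np.zeros(H.shape,np.uint8);cv2.circle(w,tuple(int(x) for x in near),r,1,-1)
    if name=="tin": m=(S<40)&(V>135)
    elif name=="coaster": m=(V<75)
    else:
        lo,hi=HUE[name];m=(H>=lo)&(H<=hi)&(S>(150 if name=="red" else 85))
        if name=="red": m|=(H>=174)&(S>140)
        v=V[(w>0)&m];t,_=cv2.threshold(v.reshape(-1,1),0,255,cv2.THRESH_OTSU)
        m&=V>t
    m=(m&(w>0)).astype(np.uint8)
    n,l,st,ce=cv2.connectedComponentsWithStats(m)
    i=1+np.argmax(st[1:,4]);pts=cv2.findContours((l==i).astype(np.uint8),cv2.RETR_EXTERNAL,cv2.CHAIN_APPROX_NONE)[0][0]
    h=cv2.convexHull(pts);f=np.zeros_like(m);cv2.fillPoly(f,[h],1)
    M=cv2.moments(f,True);e=cv2.fitEllipse(pts)
    return (M["m10"]/M["m00"],M["m01"]/M["m00"]),np.round(e[1],1)
E
python3 - <<'E'
from vis import *
t=cv2.imread("pics/top0.png")[:,:,::-1].copy();s=cv2.imread("pics/side0.png")[:,:,::-1].copy()
P=dict(tin=((97,262),(183,148),.024),red=((155,258),(190,160),.056),green=((227,264),(192,188),.056),blue=((283,255),(205,214),.056),yellow=((348,255),(215,256),.056),coaster=((161,191),(237,162),.005),jar=((274,191),(258,202),.05))
for n,(a,b,z) in P.items():
    ca,ea=disc(t,n,a);cb,eb=disc(s,n,b,22 if n in("coaster","jar") else 13)
    p,g=tri(ca,cb);print(n,np.round(ca,1),ea,np.round(cb,1),eb,"tri",np.round(p*1e3,1),"gap",round(g*1e3,1),"plane",np.round(onplane("top",ca,z)*1e3,1),np.round(onplane("side",cb,z)*1e3,1))
E
```

```text
tin [ 97. 261.] [21.7 22.5] [182.7 145.6] [ 6.7 14.1] tri [432.7 323.9  23.8] gap 2.3 plane [433.8 323.6  24. ] [431.6 324.   24. ]
red [153.5 257.8] [15.1 15.4] [189.1 156.7] [ 4.7 11.9] tri [446.3 169.8  58.6] gap 2.3 plane [447.1 170.3  56. ] [445.3 174.8  56. ]
green [225.7 263.6] [14.1 14.9] [190.7 186. ] [ 6. 11.] tri [432.4 -10.1  56.3] gap 2.4 plane [433.5 -10.3  56. ] [431.2  -9.3  56. ]
blue [282.  254.8] [14.  15.4] [204.1 212.2] [ 7.7 12.9] tri [ 455.1 -151.5   56.2] gap 2.1 plane [ 456.2 -151.6   56. ] [ 454.1 -150.9   56. ]
yellow [348.9 254.6] [14.6 15.1] [214.4 253.9] [11.2 15.5] tri [ 456.9 -321.    57.4] gap 1.3 plane [ 457.3 -321.5   56. ] [ 456.4 -319.5   56. ]
coaster [160.8 190.6] [29.7 31.4] [237.1 163.8] [12.4 21.3] tri [617.9 171.2  -2.4] gap 1.0 plane [618.  169.2   5. ] [615.2 159.5   5. ]
jar [272.2 190.5] [16.9 22.3] [257.2 199.6] [11.  18.2] tri [ 618.  -126.2   48.2] gap 1.0 plane [ 618.4 -126.2   50. ] [ 617.  -128.4   50. ]
```

Emit:
{"fn": "drive_tool", "kwargs": {
  "commands": [
    [[8.5,3.5,0,0,0,0,-0.12],[8.5,3.5,0,0,0,0,-0.12],[8.5,3.5,0,0,0,0,-0.12],[8.5,3.5,0,0,0,0,-0.12],[8.5,3.5,0,0,0,0,-0.12]]
  ]
}}

```text
clock: 0.52
tool_pos: [0.313, -0.435, 0.2305]
eef_rot: [[0.615, 0.789, -0.001], [0.789, -0.615, 0.001], [0.0, -0.001, -1.0]]
contact_force: [-0.1, -0.3, -0.4]
gripper_width: 0.0846
gripper_force: 0.0
```

Emit:
{"fn": "drive_tool", "kwargs": {
  "commands": [
    [[8.5,3.5,0,0,0,0,-0.12],[8.5,3.5,0,0,0,0,-0.12],[8.5,3.5,0,0,0,0,-0.12],[8.5,3.5,0,0,0,0,-0.12],[8.5,3.5,0,0,0,0,-0.12]]
  ]
}}

```text
clock: 0.93
tool_pos: [0.3839, -0.2773, 0.2306]
eef_rot: [[0.062, 0.998, -0.001], [0.998, -0.062, 0.001], [0.001, -0.001, -1.0]]
contact_force: [0.5, 0.2, -0.2]
gripper_width: 0.0853
gripper_force: 0.0
```

```bash
sed -i 's/elif name=="coaster": m=(V<75)/elif name=="coaster": m=(V<60)\n    elif name=="jar": m=(H>=140)\&(H<=172)\&(S>70)\&(V>185)/' vis.py
cat > go.py <<'E'
import sys,numpy as np
from workcell import get_obs
o=get_obs();t=np.array([float(x) for x in sys.argv[1:4]])/1e3;R=np.array(o["eef_rot"])
want=np.array([[0,1,0],[1,0,0],[0,0,-1.]])
import cv2
print("clock",round(o["clock"],1),"tcp mm",np.round(o["tool_pos"]*np.array(1e3),1),"shift cm (after turn)",np.round(want.T@(t-o["tool_pos"])*100,2),"turn",np.round(cv2.Rodrigues(R.T@want)[0].ravel(),3),"w",round(o["gripper_width"]*1e3,1),"F",np.round(o["contact_force"],1))
E
python3 - <<'E'
from vis import *
t=cv2.imread("pics/top0.png")[:,:,::-1].copy();s=cv2.imread("pics/side0.png")[:,:,::-1].copy()
print(cv2.cvtColor(s,cv2.COLOR_RGB2HSV)[190:214:3,258].tolist())
for n,a,b,z in(("coaster",(161,191),(237,162),.005),("jar",(274,191),(258,202),.05)):
    ca,ea=disc(t,n,a);cb,eb=disc(s,n,b,16)
    p,g=tri(ca,cb);print(n,np.round(ca,1),ea,np.round(cb,1),eb,"tri",np.round(p*1e3,1),round(g*1e3,1),"plane",np.round(onplane("top",ca,z)*1e3,1),np.round(onplane("side",cb,z)*1e3,1))
E
python3 go.py 433 324 150
```

```text
[[12, 151, 169], [2, 111, 188], [159, 116, 238], [159, 116, 239], [155, 99, 244], [159, 119, 227], [162, 137, 110], [120, 46, 11]]
coaster [160.6 190.6] [29.6 30.6] [238.2 165.1] [12.8 22. ] tri [619.9 173.   -9.4] 2.7 plane [617.8 169.6   5. ] [617.  150.1   5. ]
jar [273.4 190.2] [20.2 21. ] [257.2 199.5] [11.2 18.1] tri [ 618.1 -129.    50.8] 2.6 plane [ 619.4 -129.3   50. ] [ 617.  -127.9   50. ]
clock 0.9 tcp mm [ 383.9 -277.3  230.6] shift cm (after turn) [60.13  4.91  8.06] turn [-0.001 -0.001 -0.062] w 85.3 F [ 0.5  0.2 -0.2]
```

Emit:
{"fn": "drive_tool", "kwargs": {
  "commands": [
    [[8.5,4.0,0.5,0,0,0,-0.062],[8.5,4.0,0.5,0,0,0,0],[8.5,4.0,0.5,0,0,0,0],[8.5,4.0,0.5,0,0,0,0],[8.5,4.0,0.5,0,0,0,0]]
  ]
}}

```text
clock: 1.35
tool_pos: [0.4116, -0.0777, 0.2311]
eef_rot: [[0.006, 1.0, -0.0], [1.0, -0.006, -0.0], [-0.0, -0.0, -1.0]]
contact_force: [0.2, 0.1, 0.1]
gripper_width: 0.0849
gripper_force: 0.0
```

Emit:
{"fn": "drive_tool", "kwargs": {
  "commands": [
    [[8.5,4.0,0.5,0,0,0,0],[8.5,4.0,0.5,0,0,0,0],[8.5,4.0,0.5,0,0,0,0],[8.5,4.0,0.5,0,0,0,0],[8.5,4.0,0.5,0,0,0,0]]
  ]
}}

```text
clock: 1.77
tool_pos: [0.4378, 0.1224, 0.2312]
eef_rot: [[0.006, 1.0, 0.0], [1.0, -0.006, -0.0], [-0.0, 0.0, -1.0]]
contact_force: [0.5, -0.9, 0.5]
gripper_width: 0.0851
gripper_force: 0.0
```

Emit:
{"fn": "drive_tool", "kwargs": {
  "commands": [
    [[8.5,4.0,0,1,0,0,0],[8.5,4.0,0,2,0,0,0],[8.5,4.0,0,2,0,0,0],[8.5,4.0,0,2,0,0,0],[8.5,4.0,0,1,0,0,0]]
  ]
}}

```text
clock: 2.18
tool_pos: [0.4382, 0.3134, 0.1529]
eef_rot: [[0.006, 1.0, -0.002], [1.0, -0.006, -0.002], [-0.002, -0.002, -1.0]]
contact_force: [1.1, -0.7, -0.3]
gripper_width: 0.0847
gripper_force: 0.0
```

```bash
python3 - <<'E'
from vis import *
s=cv2.imread("pics/side0.png");h=cv2.cvtColor(s,cv2.COLOR_BGR2HSV)
for r in range(152,173,2): print(r,[f"{h[r,c,1]}/{h[r,c,2]}" for c in range(223,252,3)])
E
python3 go.py 433 324 3
```

```text
152 ['153/160', '153/172', '152/171', '151/182', '152/188', '151/179', '150/192', '152/193', '150/202', '149/193']
154 ['152/163', '152/163', '154/152', '152/176', '151/186', '151/187', '153/188', '151/192', '150/202', '150/194']
156 ['153/167', '152/166', '156/154', '154/147', '142/151', '136/142', '150/158', '149/190', '149/198', '151/197']
158 ['152/171', '151/169', '139/112', '121/184', '121/205', '109/233', '115/231', '118/123', '150/187', '150/201']
160 ['152/176', '145/121', '122/190', '122/203', '121/205', '122/201', '118/220', '117/225', '109/68', '151/196']
162 ['153/180', '105/56', '122/202', '122/205', '120/208', '119/205', '123/191', '117/226', '55/42', '150/195']
164 ['152/180', '131/68', '121/198', '121/204', '122/200', '119/203', '121/200', '122/184', '106/36', '150/196']
166 ['153/180', '155/145', '67/42', '119/203', '121/189', '121/183', '120/132', '41/25', '153/138', '149/195']
168 ['152/178', '151/176', '154/129', '120/36', '49/21', '46/22', '134/42', '155/155', '152/161', '152/178']
170 ['154/175', '154/176', '153/165', '152/171', '151/165', '153/160', '151/164', '151/172', '153/165', '152/161']
172 ['152/174', '152/178', '154/167', '153/170', '151/169', '153/163', '152/163', '153/165', '152/171', '154/161']
clock 2.2 tcp mm [438.2 313.4 152.9] shift cm (after turn) [ 1.06 -0.52 14.99] turn [-0.002  0.002 -0.006] w 84.7 F [ 1.1 -0.7 -0.3]
```

Emit:
{"fn": "drive_tool", "kwargs": {
  "commands": [
    [[8.5,0,-0.5,3,0,0,-0.006],[8.5,0,0,3,0,0,0],[8.5,0,0,1,0,0,0],[8.5,0,0,0,0,0,0],[8.5,0,0,0,0,0,0]]
  ]
}}

```text
clock: 2.6
tool_pos: [0.4344, 0.3118, 0.086]
eef_rot: [[0.001, 1.0, -0.0], [1.0, -0.001, -0.0], [-0.0, -0.0, -1.0]]
contact_force: [0.2, 0.1, 1.1]
gripper_width: 0.0853
gripper_force: 0.0
```

```bash
sed -i 's/m=(V<60)/m=(S<130)\&(V>100)/' vis.py
python3 - <<'E'
from vis import *
t=cv2.imread("pics/top0.png")[:,:,::-1].copy();s=cv2.imread("pics/side0.png")[:,:,::-1].copy()
n="coaster"
ca,ea=disc(t,n,(161,191),18);cb,eb=disc(s,n,(237,162),12)
p,g=tri(ca,cb);print(n,np.round(ca,1),ea,np.round(cb,1),eb,"tri",np.round(p*1e3,1),round(g*1e3,1),"plane",np.round(onplane("top",ca,.005)*1e3,1),np.round(onplane("side",cb,.005)*1e3,1))
E
python3 go.py 433 324 3
```

```text
coaster [160.4 190.5] [26.8 27.1] [236.7 161.6] [ 9.5 19.5] tri [616.9 169.5   8.7] 2.1 plane [618.1 170.3   5. ] [616.9 175.7   5. ]
clock 2.6 tcp mm [434.4 311.8  86. ] shift cm (after turn) [ 1.22 -0.14  8.3 ] turn [-0.     0.    -0.001] w 85.3 F [0.2 0.1 1.1]
```

Emit:
{"fn": "drive_tool", "kwargs": {
  "commands": [
    [[8.5,1.2,-0.1,3,0,0,0],[8.5,0,0,3,0,0,0],[8.5,0,0,1.5,0,0,0],[8.5,0,0,0.6,0,0,0],[8.5,0,0,0,0,0,0]]
  ]
}}

```text
clock: 3.02
tool_pos: [0.4337, 0.3239, 0.005]
eef_rot: [[0.001, 1.0, 0.0], [1.0, -0.001, 0.0], [0.0, 0.0, -1.0]]
contact_force: [-0.7, -0.6, -0.1]
gripper_width: 0.0852
gripper_force: 0.0
```

Emit:
{"fn": "drive_tool", "kwargs": {
  "commands": [
    [[5,0,0,0,0,0,0],[5,0,0,0,0,0,0],[5,0,0,0,0,0,0],[5,0,0,0,0,0,0],[5,0,0,0,0,0,0]]
  ]
}}

```text
clock: 3.43
tool_pos: [0.4346, 0.3249, 0.0071]
eef_rot: [[0.0, 1.0, 0.003], [1.0, -0.0, 0.002], [0.002, 0.003, -1.0]]
contact_force: [-0.5, -0.6, 8.8]
gripper_width: 0.0558
gripper_force: 62.8
```

Emit:
{"fn": "drive_tool", "kwargs": {
  "commands": [
    [[5,0,0,0,0,0,0],[5,0,0,0,0,0,0],[5,0,0,0,0,0,0],[5,0,0,0,0,0,0],[5,0,0,0,0,0,0]]
  ]
}}

```text
clock: 3.85
tool_pos: [0.4346, 0.3249, 0.0071]
eef_rot: [[0.0, 1.0, 0.003], [1.0, -0.0, 0.002], [0.002, 0.003, -1.0]]
contact_force: [-1.3, -1.6, 9.3]
gripper_width: 0.0559
gripper_force: 62.8
```

Emit:
{"fn": "drive_tool", "kwargs": {
  "commands": [
    [[5,0,0,-1,0,0,0],[5,0,0,-2,0,0,0],[5,0,0,-2,0,0,0],[5,0,0,-1,0,0,0],[5,0,0,0,0,0,0]]
  ]
}}

```text
clock: 4.27
tool_pos: [0.4347, 0.3252, 0.0679]
eef_rot: [[0.0, 1.0, 0.004], [1.0, -0.0, 0.003], [0.003, 0.004, -1.0]]
contact_force: [0.8, 0.1, -0.7]
gripper_width: 0.0559
gripper_force: 63.5
```

```bash
python3 - <<'E'
from vis import *
ims=[]
for n,u in(("top",(97,262)),("side",(183,140))):
    im=snapshot(n);cv2.imwrite(f"pics/{n}1.png",im[:,:,::-1])
    ims.append(cv2.resize(im[max(u[1]-40,0):u[1]+40,u[0]-40:u[0]+40,::-1],(400,400),interpolation=cv2.INTER_CUBIC))
cv2.imwrite("pics/c1.png",np.hstack(ims))
E
python3 go.py 618 170 67
```

```text
clock 4.4 tcp mm [433.5 324.3  64.6] shift cm (after turn) [-15.43  18.45  -0.24] turn [ 0.001 -0.    -0.   ] w 55.6 F [ 0.9 -0.1 -0.9]
```

View pics/c1.png

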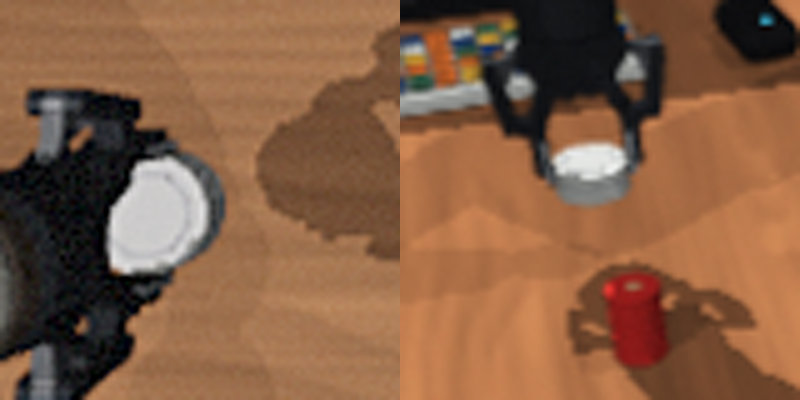

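Emit:
{"fn": "drive_tool", "kwargs": {
  "commands": [
    [[5,-2.5,3,0,0,0,0],[5,-2.5,3,0,0,0,0],[5,-2.5,3,0,0,0,0],[5,-2.5,3,0,0,0,0],[5,-2.5,3,0,0,0,0]]
  ]
}}

```text
clock: 4.78
tool_pos: [0.5839, 0.1976, 0.0628]
eef_rot: [[-0.0, 1.0, -0.002], [1.0, 0.0, -0.001], [-0.001, -0.002, -1.0]]
contact_force: [0.3, 0.7, 0.1]
gripper_width: 0.0557
gripper_force: 63.7
```

Emit:
{"fn": "drive_tool", "kwargs": {
  "commands": [
    [[5,-2,2.4,0,0,0,0],[5,-0.9,1,1,0,0,0],[5,0,0,1,0,0,0],[5,0,0,1,0,0,0],[5,0,0,0,0,0,0]]
  ]
}}

```text
clock: 5.2
tool_pos: [0.6147, 0.1704, 0.0304]
eef_rot: [[-0.001, 1.0, -0.006], [1.0, 0.001, -0.001], [-0.001, -0.006, -1.0]]
contact_force: [-0.9, 0.8, -2.0]
gripper_width: 0.0553
gripper_force: 63.7
```

```bash
python3 - <<'E'
from vis import *
im=snapshot("top");s=snapshot("side")
cv2.imwrite("pics/c2.png",np.hstack([cv2.resize(x[v-40:v+40,u-40:u+40,::-1],(400,400),interpolation=cv2.INTER_CUBIC) for x,u,v in((im,161,191),(s,237,155))]))
E
python3 go.py 618 170.5 13
```

```text
clock 5.3 tcp mm [615.8 171.1  33.4] shift cm (after turn) [-0.06  0.22  2.04] turn [-0.002  0.     0.001] w 55.4 F [ 0.2 -0.  -0.5]
```

View pics/c2.png

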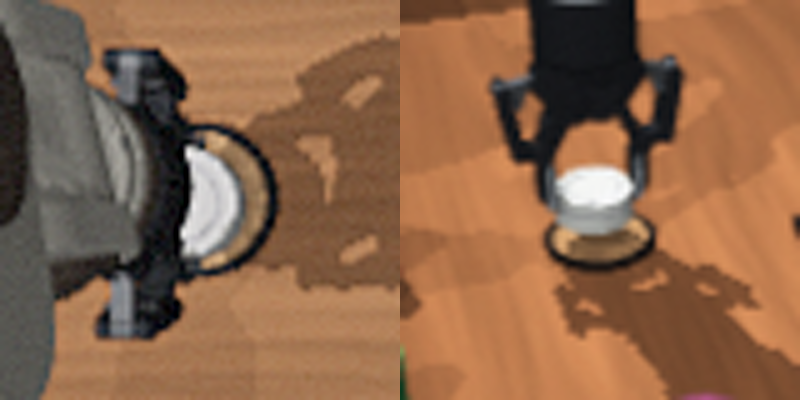

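The tin hangs level over the coaster in both views. I'll correct by about 2 mm and lower it gently.

Emit:
{"fn": "drive_tool", "kwargs": {
  "commands": [
    [[5,0,0.2,1,0,0,0],[5,0,0,0.6,0,0,0],[5,0,0,0,0,0,0],[5,0,0,0,0,0,0],[5,0,0,0,0,0,0]]
  ]
}}

```text
clock: 5.72
tool_pos: [0.6193, 0.1703, 0.0186]
eef_rot: [[-0.0, 1.0, 0.0], [1.0, 0.0, 0.0], [0.0, 0.0, -1.0]]
contact_force: [1.1, -0.9, -0.5]
gripper_width: 0.0558
gripper_force: 63.7
```

Emit:
{"fn": "drive_tool", "kwargs": {
  "commands": [
    [[5,0,0,0.2,0,0,0],[5,0,0,0.2,0,0,0],[5,0,0,0,0,0,0],[5,0,0,0,0,0,0],[5,0,0,0,0,0,0]]
  ]
}}

```text
clock: 6.13
tool_pos: [0.6193, 0.1701, 0.0144]
eef_rot: [[0.0, 1.0, 0.0], [1.0, -0.0, 0.0], [0.0, 0.0, -1.0]]
contact_force: [-0.4, 0.3, -0.6]
gripper_width: 0.0558
gripper_force: 63.7
```

Emit:
{"fn": "drive_tool", "kwargs": {
  "commands": [
    [[5,0,-0.1,0.1,0,0,0],[5,0,0,0.1,0,0,0],[5,0,0,0,0,0,0],[5,0,0,0,0,0,0],[5,0,0,0,0,0,0]]
  ]
}}

```text
clock: 6.55
tool_pos: [0.6183, 0.1702, 0.0124]
eef_rot: [[0.0, 1.0, -0.0], [1.0, -0.0, -0.0], [-0.0, -0.0, -1.0]]
contact_force: [-0.1, -0.4, -0.9]
gripper_width: 0.0559
gripper_force: 63.9
```

Emit:
{"fn": "drive_tool", "kwargs": {
  "commands": [
    [[5,0,0,0.1,0,0,0],[5,0,0,0,0,0,0],[5,0,0,0,0,0,0],[5,0,0,0,0,0,0],[5,0,0,0,0,0,0]]
  ]
}}

```text
clock: 6.97
tool_pos: [0.6184, 0.1701, 0.0122]
eef_rot: [[0.0, 1.0, 0.0], [1.0, -0.0, 0.0], [0.0, 0.0, -1.0]]
contact_force: [-3.1, -0.8, 5.9]
gripper_width: 0.0556
gripper_force: 64.4
```

Contact at 12.2 mm, as predicted. I'll release, rise, and head for the blue spool.

Emit:
{"fn": "drive_tool", "kwargs": {
  "commands": [
    [[8.5,0,0,0,0,0,0],[8.5,0,0,0,0,0,0],[8.5,0,0,0,0,0,0],[8.5,0,0,0,0,0,0],[8.5,0,0,0,0,0,0]]
  ]
}}

```text
clock: 7.38
tool_pos: [0.6183, 0.1702, 0.0112]
eef_rot: [[-0.0, 1.0, -0.0], [1.0, 0.0, -0.0], [-0.0, -0.0, -1.0]]
contact_force: [-0.1, 0.3, 0.2]
gripper_width: 0.0853
gripper_force: 0.0
```

Emit:
{"fn": "drive_tool", "kwargs": {
  "commands": [
    [[8.5,0,0,-1,0,0,0],[8.5,0,0,-3,0,0,0],[8.5,0,0,-4,0,0,0],[8.5,0,0,-4,0,0,0],[8.5,0,0,-1,0,0,0]]
  ]
}}

```text
clock: 7.8
tool_pos: [0.6201, 0.1707, 0.1495]
eef_rot: [[-0.0, 1.0, 0.009], [1.0, 0.0, 0.002], [0.002, 0.009, -1.0]]
contact_force: [0.8, 0.5, 1.3]
gripper_width: 0.0853
gripper_force: 0.0
```

Emit:
{"fn": "drive_tool", "kwargs": {
  "commands": [
    [[8.5,-3.6,-1.8,0,0,0,0],[8.5,-3.6,-1.8,0,0,0,0],[8.5,-3.6,-1.8,0,0,0,0],[8.5,-3.6,-1.8,0,0,0,0],[8.5,-3.6,-1.8,0,0,0,0]]
  ]
}}

```text
clock: 8.22
tool_pos: [0.5273, -0.0111, 0.1421]
eef_rot: [[-0.001, 1.0, 0.001], [1.0, 0.001, -0.0], [-0.0, 0.001, -1.0]]
contact_force: [0.3, -1.2, -0.2]
gripper_width: 0.0854
gripper_force: 0.0
```

Emit:
{"fn": "drive_tool", "kwargs": {
  "commands": [
    [[8.5,-3.6,-1.8,0,0,0,0],[8.5,-3.6,-1.8,0,0,0,0],[8.5,-3.6,-1.8,0,0,0,0],[8.5,-3.4,-1.8,0,0,0,0],[8.5,0,0,0,0,0,0]]
  ]
}}

```text
clock: 8.63
tool_pos: [0.4538, -0.1564, 0.1425]
eef_rot: [[0.005, 1.0, 0.001], [1.0, -0.005, -0.002], [-0.002, 0.001, -1.0]]
contact_force: [-0.1, 0.6, 0.6]
gripper_width: 0.0853
gripper_force: 0.0
```

```bash
python3 - <<'E'
from vis import *
t=snapshot("top");s=snapshot("side")
cv2.imwrite("pics/top2.png",t[:,:,::-1]);cv2.imwrite("pics/side2.png",s[:,:,::-1])
ca,ea=disc(t,"tin",(161,191),18);cb,eb=disc(s,"tin",(237,158),13)
p,g=tri(ca,cb);print("tin",np.round(ca,1),ea,np.round(cb,1),eb,np.round(p*1e3,1),round(g*1e3,1),np.round(onplane("top",ca,.029)*1e3,1))
E
python3 go.py 456 -151.5 15
```

```text
tin [158.7 190.1] [21.6 22. ] [236.2 158.8] [12.5 15. ] [616.7 171.2  19.7] 3.6 [618.  168.4  29. ]
clock 8.7 tcp mm [ 455.9 -153.1  142.3] shift cm (after turn) [1.600e-01 1.000e-02 1.273e+01] turn [ 0.001  0.    -0.003] w 85.0 F [0.1 0.2 0.2]
```

View pics/top2.png

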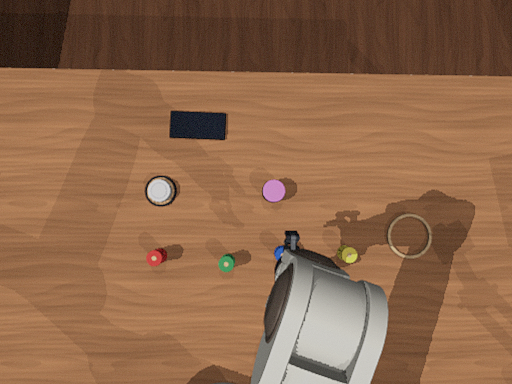

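The top view shows the tin centred on the coaster at (160,190), with the gripper over the blue spool at (281,254). Next I'll descend on it.

Emit:
{"fn": "drive_tool", "kwargs": {
  "commands": [
    [[8.5,0.15,0,2.5,0,0,0],[8.5,0,0,3,0,0,0],[8.5,0,0,3,0,0,0],[8.5,0,0,3,0,0,0],[8.5,0,0,1.2,0,0,0]]
  ]
}}

```text
clock: 9.15
tool_pos: [0.455, -0.1485, 0.0109]
eef_rot: [[-0.002, 1.0, -0.004], [1.0, 0.002, 0.002], [0.002, -0.004, -1.0]]
contact_force: [-0.8, -0.3, 0.2]
gripper_width: 0.0853
gripper_force: 0.0
```

Emit:
{"fn": "drive_tool", "kwargs": {
  "commands": [
    [[3,0,0,0,0,0,0],[3,0,0,0,0,0,0],[3,0,0,0,0,0,0],[3,0,0,0,0,0,0],[3,0,0,0,0,0,0]]
  ]
}}

```text
clock: 9.57
tool_pos: [0.4573, -0.1506, 0.0165]
eef_rot: [[-0.0, 1.0, 0.002], [1.0, 0.0, -0.001], [-0.001, 0.002, -1.0]]
contact_force: [-2.3, 0.7, 6.5]
gripper_width: 0.0373
gripper_force: 59.0
```

Emit:
{"fn": "drive_tool", "kwargs": {
  "commands": [
    [[3,0,0,0,0,0,0],[3,0,0,0,0,0,0],[3,0,0,0,0,0,0],[3,0,0,0,0,0,0],[3,0,0,0,0,0,0]]
  ]
}}

```text
clock: 9.98
tool_pos: [0.4573, -0.1506, 0.0165]
eef_rot: [[0.0, 1.0, 0.003], [1.0, -0.0, -0.001], [-0.001, 0.003, -1.0]]
contact_force: [-2.2, 2.0, 6.0]
gripper_width: 0.0377
gripper_force: 59.0
```

Emit:
{"fn": "drive_tool", "kwargs": {
  "commands": [
    [[3,0,0,-1,0,0,0],[3,0,0,-2,0,0,0],[3,0,0,-3,0,0,0],[3,0,0,-3,0,0,0],[3,0,0,-1,0,0,0]]
  ]
}}

```text
clock: 10.4
tool_pos: [0.458, -0.1509, 0.1202]
eef_rot: [[0.0, 1.0, 0.006], [1.0, -0.0, -0.002], [-0.002, 0.006, -1.0]]
contact_force: [0.4, -0.5, -0.0]
gripper_width: 0.0373
gripper_force: 59.8
```

Emit:
{"fn": "drive_tool", "kwargs": {
  "commands": [
    [[3,3.2,1.6,0,0,0,0],[3,3.2,1.6,0,0,0,0],[3,3.2,1.6,0,0,0,0],[3,3.2,1.6,0,0,0,0],[3,3.2,1.6,0,0,0,0]]
  ]
}}

```text
clock: 10.82
tool_pos: [0.5371, 0.0113, 0.1155]
eef_rot: [[0.0, 1.0, 0.002], [1.0, -0.0, -0.0], [-0.0, 0.002, -1.0]]
contact_force: [0.5, -0.5, -0.9]
gripper_width: 0.0377
gripper_force: 59.8
```

Emit:
{"fn": "drive_tool", "kwargs": {
  "commands": [
    [[3,3.2,1.6,0,0,0,0],[3,3.2,1.6,0,0,0,0],[3,3.2,1.6,0,0,0,0],[3,3.2,1.6,0,0,0,0],[3,3.2,1.6,0,0,0,0]]
  ]
}}

```text
clock: 11.23
tool_pos: [0.617, 0.1715, 0.1153]
eef_rot: [[-0.0, 1.0, 0.001], [1.0, 0.0, 0.0], [0.0, 0.001, -1.0]]
contact_force: [0.6, -1.2, -0.1]
gripper_width: 0.0375
gripper_force: 59.8
```

Emit:
{"fn": "drive_tool", "kwargs": {
  "commands": [
    [[3,0,0,1,0,0,0],[3,0,0,1,0,0,0],[3,0,0,1,0,0,0],[3,0,0,0,0,0,0],[3,0,0,0,0,0,0]]
  ]
}}

```text
clock: 11.65
tool_pos: [0.6156, 0.1684, 0.0839]
eef_rot: [[0.001, 1.0, -0.001], [1.0, -0.001, -0.0], [-0.0, -0.001, -1.0]]
contact_force: [-0.8, 0.7, -0.4]
gripper_width: 0.0378
gripper_force: 60.0
```

```bash
python3 - <<'E'
from vis import *
im=snapshot("top");s=snapshot("side")
cv2.imwrite("pics/c3.png",np.hstack([cv2.resize(x[v-40:v+40,u-40:u+40,::-1],(400,400),interpolation=cv2.INTER_CUBIC) for x,u,v in((im,161,191),(s,237,145))]))
E
python3 go.py 618 170.5 48
```

```text
clock 11.8 tcp mm [616.3 168.7  85.2] shift cm (after turn) [0.18 0.17 3.72] turn [ 0.001 -0.    -0.001] w 37.6 F [0.7 0.3 1.3]
```

View pics/c3.png

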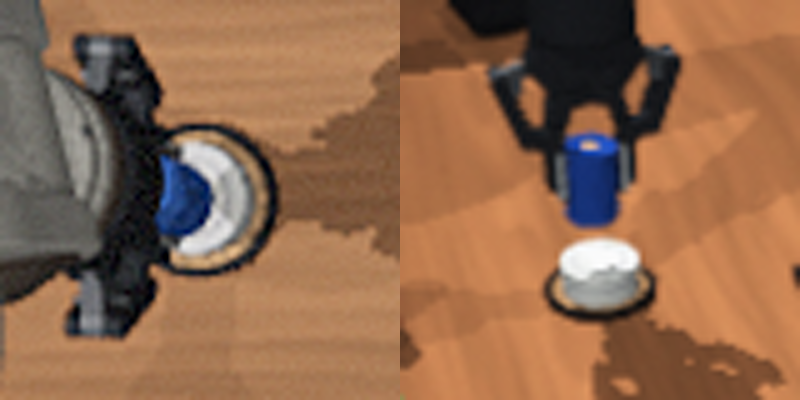

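The blue spool is upright in the fingers, above the tin. I'll shift about 2 mm and lower.

Emit:
{"fn": "drive_tool", "kwargs": {
  "commands": [
    [[3,0.2,0.2,1,0,0,0],[3,0,0,1,0,0,0],[3,0,0,1,0,0,0],[3,0,0,0.5,0,0,0],[3,0,0,0,0,0,0]]
  ]
}}

```text
clock: 12.17
tool_pos: [0.6172, 0.1714, 0.0471]
eef_rot: [[-0.0, 1.0, -0.003], [1.0, 0.0, -0.001], [-0.001, -0.003, -1.0]]
contact_force: [-0.4, 0.0, -1.1]
gripper_width: 0.0377
gripper_force: 60.0
```

Emit:
{"fn": "drive_tool", "kwargs": {
  "commands": [
    [[3,0,0,0.1,0,0,0],[3,0,0,0,0,0,0],[3,0,0,0,0,0,0],[3,0,0,0,0,0,0],[3,0,0,0,0,0,0]]
  ]
}}

```text
clock: 12.58
tool_pos: [0.6185, 0.1718, 0.0488]
eef_rot: [[-0.0, 1.0, 0.001], [1.0, 0.0, 0.0], [0.0, 0.001, -1.0]]
contact_force: [0.8, -0.2, -0.4]
gripper_width: 0.0375
gripper_force: 60.0
```

```bash
python3 go.py 618 170.5 45.5
```

```text
clock 12.6 tcp mm [618.5 171.8  48.8] shift cm (after turn) [-0.13 -0.05  0.33] turn [ 0.001 -0.     0.   ] w 37.5 F [ 0.8 -0.2 -0.4]
```

Emit:
{"fn": "drive_tool", "kwargs": {
  "commands": [
    [[3,-0.15,-0.05,0.1,0,0,0],[3,0,0,0.1,0,0,0],[3,0,0,0,0,0,0],[3,0,0,0,0,0,0],[3,0,0,0,0,0,0]]
  ]
}}

```text
clock: 13.0
tool_pos: [0.6178, 0.1702, 0.0464]
eef_rot: [[0.0, 1.0, -0.0], [1.0, -0.0, 0.0], [0.0, -0.0, -1.0]]
contact_force: [-0.1, -0.2, 0.1]
gripper_width: 0.0377
gripper_force: 60.0
```

Emit:
{"fn": "drive_tool", "kwargs": {
  "commands": [
    [[3,0,0,0.1,0,0,0],[3,0,0,0,0,0,0],[3,0,0,0,0,0,0],[3,0,0,0,0,0,0],[3,0,0,0,0,0,0]]
  ]
}}

```text
clock: 13.42
tool_pos: [0.6179, 0.1702, 0.0456]
eef_rot: [[-0.0, 1.0, 0.0], [1.0, 0.0, 0.0], [0.0, 0.0, -1.0]]
contact_force: [-0.7, 0.1, 2.4]
gripper_width: 0.0374
gripper_force: 59.7
```

Emit:
{"fn": "drive_tool", "kwargs": {
  "commands": [
    [[8.5,0,0,0,0,0,0],[8.5,0,0,0,0,0,0],[8.5,0,0,0,0,0,0],[8.5,0,0,0,0,0,0],[8.5,0,0,0,0,0,0]]
  ]
}}

```text
clock: 13.83
tool_pos: [0.6177, 0.1701, 0.0452]
eef_rot: [[0.0, 1.0, -0.0], [1.0, -0.0, -0.0], [-0.0, -0.0, -1.0]]
contact_force: [0.6, 0.7, 0.2]
gripper_width: 0.085
gripper_force: 0.0
```

Emit:
{"fn": "drive_tool", "kwargs": {
  "commands": [
    [[8.5,0,0,-1,0,0,0],[8.5,0,0,-2.5,0,0,0],[8.5,0,0,-3.5,0,0,0],[8.5,0,0,-3.5,0,0,0],[8.5,0,0,-1,0,0,0]]
  ]
}}

```text
clock: 14.25
tool_pos: [0.6192, 0.1706, 0.1673]
eef_rot: [[-0.0, 1.0, 0.007], [1.0, -0.0, 0.002], [0.002, 0.007, -1.0]]
contact_force: [0.7, -0.2, 1.3]
gripper_width: 0.0848
gripper_force: 0.0
```

Emit:
{"fn": "drive_tool", "kwargs": {
  "commands": [
    [[8.5,0,-3.4,0,0,0,0],[8.5,0,-3.4,0,0,0,0],[8.5,0,-3.4,0,0,0,0],[8.5,0,-3.4,0,0,0,0],[8.5,0,-3.4,0,0,0,0]]
  ]
}}

```text
clock: 14.67
tool_pos: [0.4463, 0.17, 0.1607]
eef_rot: [[0.0, 1.0, 0.0], [1.0, -0.0, 0.0], [0.0, 0.0, -1.0]]
contact_force: [0.3, 0.4, 1.0]
gripper_width: 0.0847
gripper_force: 0.0
```

Emit:
{"fn": "drive_tool", "kwargs": {
  "commands": [
    [[8.5,0,0,1,0,0,0],[8.5,0,0,2,0,0,0],[8.5,0,0,2,0,0,0],[8.5,0,0,0,0,0,0],[8.5,0,0,0,0,0,0]]
  ]
}}

```text
clock: 15.08
tool_pos: [0.4474, 0.17, 0.1104]
eef_rot: [[0.0, 1.0, -0.001], [1.0, -0.0, -0.0], [-0.0, -0.001, -1.0]]
contact_force: [-1.0, 0.6, 0.6]
gripper_width: 0.0848
gripper_force: 0.0
```

```bash
python3 - <<'E'
from vis import *
t=snapshot("top");s=snapshot("side")
cv2.imwrite("pics/c4.png",np.hstack([cv2.resize(x[v-40:v+40,u-40:u+40,::-1],(400,400),interpolation=cv2.INTER_CUBIC) for x,u,v in((t,161,191),(s,237,145))]))
ca,ea=disc(t,"blue",(161,188),16);cb,eb=disc(s,"blue",(236,138),12)
p,g=tri(ca,cb);print("blue",np.round(ca,1),ea,np.round(cb,1),eb,np.round(p*1e3,1),round(g*1e3,1),np.round(onplane("top",ca,.085)*1e3,1))
E
python3 go.py 447 170.3 15
```

```text
blue [153.  189.3] [14.9 15.7] [235.6 143.6] [5.1 9.2] [616.3 167.6  85.8] 1.9 [617.2 167.7  85. ]
clock 15.2 tcp mm [448.4 170.3 111.7] shift cm (after turn) [-0.   -0.14  9.67] turn [ 0.001 -0.    -0.   ] w 84.9 F [-0.8  0.1  0.4]
```

View pics/c4.png

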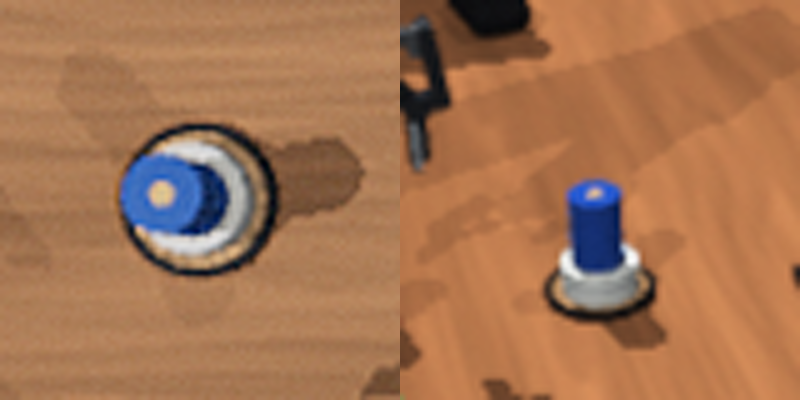

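The blue spool stands upright on the tin (top disc centred within about 2 mm, height 86 mm against the 85 expected). Next, red.

Emit:
{"fn": "drive_tool", "kwargs": {
  "commands": [
    [[8.5,0,-0.1,2,0,0,0],[8.5,0,0,3,0,0,0],[8.5,0,0,3,0,0,0],[8.5,0,0,1.6,0,0,0],[8.5,0,0,0,0,0,0]]
  ]
}}

```text
clock: 15.6
tool_pos: [0.4455, 0.1696, 0.0121]
eef_rot: [[0.0, 1.0, -0.004], [1.0, -0.0, -0.001], [-0.001, -0.004, -1.0]]
contact_force: [-0.3, -0.3, -1.0]
gripper_width: 0.0853
gripper_force: 0.0
```

Emit:
{"fn": "drive_tool", "kwargs": {
  "commands": [
    [[3,0,0,0,0,0,0],[3,0,0,0,0,0,0],[3,0,0,0,0,0,0],[3,0,0,0,0,0,0],[3,0,0,0,0,0,0]]
  ]
}}

```text
clock: 16.02
tool_pos: [0.4477, 0.1706, 0.0162]
eef_rot: [[-0.0, 1.0, 0.002], [1.0, 0.0, 0.001], [0.001, 0.002, -1.0]]
contact_force: [-1.5, -0.6, 6.7]
gripper_width: 0.0378
gripper_force: 59.1
```

Emit:
{"fn": "drive_tool", "kwargs": {
  "commands": [
    [[3,0,0,0,0,0,0],[3,0,0,0,0,0,0],[3,0,0,0,0,0,0],[3,0,0,0,0,0,0],[3,0,0,0,0,0,0]]
  ]
}}

```text
clock: 16.43
tool_pos: [0.4477, 0.1706, 0.0162]
eef_rot: [[-0.0, 1.0, 0.002], [1.0, 0.0, 0.001], [0.001, 0.002, -1.0]]
contact_force: [-2.4, -0.8, 7.7]
gripper_width: 0.0374
gripper_force: 59.1
```

Emit:
{"fn": "drive_tool", "kwargs": {
  "commands": [
    [[3,0,0,-1,0,0,0],[3,0,0,-1,0,0,0],[3,0,0,-2,0,0,0],[3,0,0,-2,0,0,0],[3,0,0,-1,0,0,0]]
  ]
}}

```text
clock: 16.85
tool_pos: [0.4478, 0.1705, 0.0879]
eef_rot: [[0.0, 1.0, 0.003], [1.0, -0.0, 0.001], [0.001, 0.003, -1.0]]
contact_force: [-1.1, -0.5, -0.1]
gripper_width: 0.0376
gripper_force: 60.0
```

```bash
python3 go.py 618.5 70.3 22
```

```text
clock 16.9 tcp mm [447.8 170.5  87.9] shift cm (after turn) [-10.02  17.07   6.59] turn [ 0.003 -0.001 -0.   ] w 37.6 F [-1.1 -0.5 -0.1]
```

Emit:
{"fn": "drive_tool", "kwargs": {
  "commands": [
    [[3,-2,3.4,0,0,0,0],[3,-2,3.4,0,0,0,0],[3,-2,3.4,0,0,0,0],[3,-2,3.4,0,0,0,0],[3,-2,3.4,0,0,0,0]]
  ]
}}

```text
clock: 17.27
tool_pos: [0.6185, 0.069, 0.085]
eef_rot: [[-0.0, 1.0, 0.001], [1.0, 0.0, 0.0], [0.0, 0.001, -1.0]]
contact_force: [0.4, 1.3, 0.8]
gripper_width: 0.0373
gripper_force: 60.1
```

Emit:
{"fn": "drive_tool", "kwargs": {
  "commands": [
    [[3,0,0,2,0,0,0],[3,0,0,2,0,0,0],[3,0,0,2,0,0,0],[3,0,0,0.5,0,0,0],[3,0,0,0,0,0,0]]
  ]
}}

```text
clock: 17.68
tool_pos: [0.616, 0.07, 0.0184]
eef_rot: [[0.0, 1.0, -0.002], [1.0, -0.0, -0.0], [-0.0, -0.002, -1.0]]
contact_force: [-0.4, -0.2, 1.1]
gripper_width: 0.0374
gripper_force: 60.1
```

Emit:
{"fn": "drive_tool", "kwargs": {
  "commands": [
    [[3,0,0,0,0,0,0],[3,0,0,0,0,0,0],[3,0,0,0,0,0,0],[3,0,0,0,0,0,0],[3,0,0,0,0,0,0]]
  ]
}}

```text
clock: 18.1
tool_pos: [0.6171, 0.0703, 0.02]
eef_rot: [[-0.0, 1.0, 0.001], [1.0, 0.0, 0.0], [0.0, 0.001, -1.0]]
contact_force: [0.1, 0.4, 0.1]
gripper_width: 0.0376
gripper_force: 60.1
```

```bash
python3 go.py 618.3 70.3 16.2
```

```text
clock 18.1 tcp mm [617.1  70.3  20. ] shift cm (after turn) [0.   0.12 0.38] turn [ 0.001 -0.     0.   ] w 37.6 F [0.1 0.4 0.1]
```

Emit:
{"fn": "drive_tool", "kwargs": {
  "commands": [
    [[3,0,0.1,0.1,0,0,0],[3,0,0,0.1,0,0,0],[3,0,0,0.1,0,0,0],[3,0,0,0,0,0,0],[3,0,0,0,0,0,0]]
  ]
}}

```text
clock: 18.52
tool_pos: [0.6178, 0.0702, 0.0164]
eef_rot: [[0.0, 1.0, -0.0], [1.0, -0.0, -0.0], [-0.0, -0.0, -1.0]]
contact_force: [0.9, 0.0, 0.1]
gripper_width: 0.0373
gripper_force: 60.1
```

Emit:
{"fn": "drive_tool", "kwargs": {
  "commands": [
    [[3,0,0,0.1,0,0,0],[3,0,0,0,0,0,0],[3,0,0,0,0,0,0],[3,0,0,0,0,0,0],[3,0,0,0,0,0,0]]
  ]
}}

```text
clock: 18.93
tool_pos: [0.6179, 0.0702, 0.0163]
eef_rot: [[0.0, 1.0, 0.001], [1.0, -0.0, 0.0], [0.0, 0.001, -1.0]]
contact_force: [-2.9, -1.4, 6.6]
gripper_width: 0.038
gripper_force: 60.6
```

Emit:
{"fn": "drive_tool", "kwargs": {
  "commands": [
    [[8.5,0,0,0,0,0,0],[8.5,0,0,0,0,0,0],[8.5,0,0,0,0,0,0],[8.5,0,0,0,0,0,0],[8.5,0,0,0,0,0,0]]
  ]
}}

```text
clock: 19.35
tool_pos: [0.6178, 0.0702, 0.0152]
eef_rot: [[-0.0, 1.0, -0.0], [1.0, 0.0, 0.0], [0.0, -0.0, -1.0]]
contact_force: [1.1, 0.0, -0.9]
gripper_width: 0.085
gripper_force: 0.0
```

Emit:
{"fn": "drive_tool", "kwargs": {
  "commands": [
    [[8.5,0,0,-1,0,0,0],[8.5,0,0,-2.5,0,0,0],[8.5,0,0,-3.5,0,0,0],[8.5,0,0,-3.5,0,0,0],[8.5,0,0,-1,0,0,0]]
  ]
}}

```text
clock: 19.77
tool_pos: [0.6195, 0.0704, 0.1372]
eef_rot: [[-0.0, 1.0, 0.007], [1.0, -0.0, 0.001], [0.001, 0.007, -1.0]]
contact_force: [1.2, 0.4, 1.3]
gripper_width: 0.0851
gripper_force: 0.0
```

Emit:
{"fn": "drive_tool", "kwargs": {
  "commands": [
    [[8.5,-3.6,-1.5,0,0,0,0],[8.5,-3.6,-1.5,0,0,0,0],[8.5,-3.6,-1.5,0,0,0,0],[8.5,-3.6,-1.5,0,0,0,0],[8.5,-3.6,-1.5,0,0,0,0]]
  ]
}}

```text
clock: 20.18
tool_pos: [0.5419, -0.1112, 0.131]
eef_rot: [[-0.001, 1.0, 0.001], [1.0, 0.001, -0.0], [-0.0, 0.001, -1.0]]
contact_force: [0.5, -1.1, -0.1]
gripper_width: 0.0853
gripper_force: 0.0
```

Emit:
{"fn": "drive_tool", "kwargs": {
  "commands": [
    [[8.5,-3.6,-1.5,0,0,0,0],[8.5,-3.6,-1.5,0,0,0,0],[8.5,-3.6,-1.5,0,0,0,0],[8.5,-3.6,-1.5,0,0,0,0],[8.5,-3.6,-1.5,0,0,0,0]]
  ]
}}

```text
clock: 20.6
tool_pos: [0.4668, -0.2915, 0.1312]
eef_rot: [[-0.0, 1.0, 0.001], [1.0, 0.0, -0.001], [-0.001, 0.001, -1.0]]
contact_force: [1.3, 0.1, -0.8]
gripper_width: 0.085
gripper_force: 0.0
```

Emit:
{"fn": "drive_tool", "kwargs": {
  "commands": [
    [[8.5,-3.2,-1.1,1,0,0,0],[8.5,0,0,2,0,0,0],[8.5,0,0,1,0,0,0],[8.5,0,0,0,0,0,0],[8.5,0,0,0,0,0,0]]
  ]
}}

```text
clock: 21.02
tool_pos: [0.4568, -0.3209, 0.0904]
eef_rot: [[-0.001, 1.0, -0.001], [1.0, 0.001, 0.001], [0.001, -0.001, -1.0]]
contact_force: [-0.3, -0.1, 0.1]
gripper_width: 0.0852
gripper_force: 0.0
```

```bash
python3 go.py 457 -321.4 15
python3 - <<'E'
from vis import *
t=snapshot("top");s=snapshot("side");cv2.imwrite("pics/top5.png",t[:,:,::-1]);cv2.imwrite("pics/side5.png",s[:,:,::-1])
for n,u,v,z in(("red",(196,189),(245,175),.056),("jar",(274,191),(258,202),.05)):
    ca,ea=disc(t,n,u,15);cb,eb=disc(s,n,v,16)
    p,g=tri(ca,cb);print(n,np.round(ca,1),ea,np.round(cb,1),eb,np.round(p*1e3,1),round(g*1e3,1),np.round(onplane("top",ca,z)*1e3,1))
E
```

```text
clock 21.0 tcp mm [ 456.8 -320.9   90.4] shift cm (after turn) [-0.05  0.02  7.54] turn [-0.001 -0.001  0.001] w 85.2 F [-0.3 -0.1  0.1]
red [195.1 190.4] [14.4 15.4] [242.  164.4] [ 5.3 10.8] [616.1  69.7  55.9] 1.4 [616.8  69.6  56. ]
jar [273.4 190.2] [20.4 21.1] [257.2 199.5] [11.  18.3] [ 618.  -128.9   50.7] 2.6 [ 619.3 -129.2   50. ]
```

View pics/top5.png

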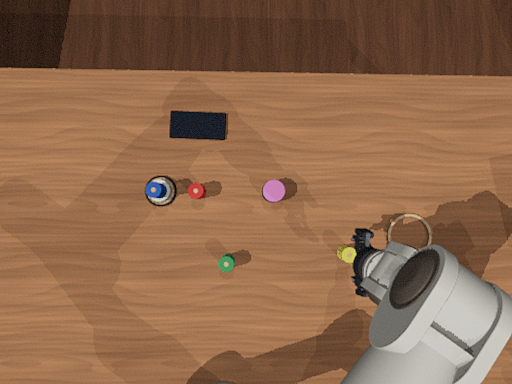

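The top view shows red standing at (195,190), in line between the coaster and the jar. The gripper is over yellow at (348,254), clear of the hoop. Next I'll grasp yellow.

Emit:
{"fn": "drive_tool", "kwargs": {
  "commands": [
    [[8.5,-0.05,0,2,0,0,0],[8.5,0,0,3,0,0,0],[8.5,0,0,2,0,0,0],[8.5,0,0,0.5,0,0,0],[8.5,0,0,0,0,0,0]]
  ]
}}

```text
clock: 21.53
tool_pos: [0.4567, -0.3214, 0.0149]
eef_rot: [[-0.001, 1.0, -0.001], [1.0, 0.001, 0.001], [0.001, -0.001, -1.0]]
contact_force: [0.2, 0.1, 0.7]
gripper_width: 0.085
gripper_force: 0.0
```

Emit:
{"fn": "drive_tool", "kwargs": {
  "commands": [
    [[3,0,0,0,0,0,0],[3,0,0,0,0,0,0],[3,0,0,0,0,0,0],[3,0,0,0,0,0,0],[3,0,0,0,0,0,0]]
  ]
}}

```text
clock: 21.95
tool_pos: [0.4577, -0.3228, 0.0169]
eef_rot: [[-0.0, 1.0, 0.002], [1.0, 0.0, -0.001], [-0.001, 0.002, -1.0]]
contact_force: [0.8, 0.9, 6.6]
gripper_width: 0.0376
gripper_force: 59.2
```

Emit:
{"fn": "drive_tool", "kwargs": {
  "commands": [
    [[3,0,0,0,0,0,0],[3,0,0,0,0,0,0],[3,0,0,0,0,0,0],[3,0,0,0,0,0,0],[3,0,0,0,0,0,0]]
  ]
}}

```text
clock: 22.37
tool_pos: [0.4577, -0.3228, 0.0169]
eef_rot: [[-0.0, 1.0, 0.002], [1.0, 0.0, -0.001], [-0.001, 0.002, -1.0]]
contact_force: [0.9, 0.7, 6.4]
gripper_width: 0.0377
gripper_force: 59.2
```

Emit:
{"fn": "drive_tool", "kwargs": {
  "commands": [
    [[3,0,0,-1,0,0,0],[3,0,0,-2,0,0,0],[3,0,0,-3,0,0,0],[3,0,0,-3,0,0,0],[3,0,0,-1,0,0,0]]
  ]
}}

```text
clock: 22.78
tool_pos: [0.4579, -0.3232, 0.1207]
eef_rot: [[0.0, 1.0, 0.004], [1.0, -0.0, -0.003], [-0.003, 0.004, -1.0]]
contact_force: [0.0, -0.4, -0.5]
gripper_width: 0.0376
gripper_force: 60.0
```

```bash
python3 go.py 618.3 -29.9 20
```

```text
clock 22.8 tcp mm [ 457.9 -323.2  120.7] shift cm (after turn) [29.33 16.04 10.07] turn [ 0.004  0.003 -0.   ] w 37.6 F [ 0.  -0.4 -0.5]
```

Emit:
{"fn": "drive_tool", "kwargs": {
  "commands": [
    [[3,3.2,1.8,0,0,0,0],[3,3.2,1.8,0,0,0,0],[3,3.2,1.8,0,0,0,0],[3,3.2,1.8,0,0,0,0],[3,3.2,1.8,0,0,0,0]]
  ]
}}

```text
clock: 23.2
tool_pos: [0.5472, -0.1608, 0.1158]
eef_rot: [[0.0, 1.0, 0.0], [1.0, -0.0, -0.0], [-0.0, 0.0, -1.0]]
contact_force: [1.2, -0.1, -0.8]
gripper_width: 0.0375
gripper_force: 60.0
```

Emit:
{"fn": "drive_tool", "kwargs": {
  "commands": [
    [[3,3.3,1.8,0,0,0,0],[3,3.3,1.8,0,0,0,0],[3,3.3,1.8,0,0,0,0],[3,3.3,1.6,0,0,0,0],[3,0,0,0,0,0,0]]
  ]
}}

```text
clock: 23.62
tool_pos: [0.6186, -0.0251, 0.115]
eef_rot: [[-0.005, 1.0, 0.0], [1.0, 0.005, 0.001], [0.001, 0.0, -1.0]]
contact_force: [0.8, -0.2, -0.3]
gripper_width: 0.0378
gripper_force: 60.1
```

Emit:
{"fn": "drive_tool", "kwargs": {
  "commands": [
    [[3,0,0,2,0,0,0],[3,0,0,3,0,0,0],[3,0,0,2,0,0,0],[3,0,0,1,0,0,0],[3,0,0,0,0,0,0]]
  ]
}}

```text
clock: 24.03
tool_pos: [0.6152, -0.0305, 0.0329]
eef_rot: [[0.0, 1.0, -0.004], [1.0, -0.0, 0.0], [0.0, -0.004, -1.0]]
contact_force: [-0.4, -0.1, -1.0]
gripper_width: 0.0373
gripper_force: 60.1
```

Emit:
{"fn": "drive_tool", "kwargs": {
  "commands": [
    [[3,0,0,0,0,0,0],[3,0,0,0,0,0,0],[3,0,0,0,0,0,0],[3,0,0,0,0,0,0],[3,0,0,0,0,0,0]]
  ]
}}

```text
clock: 24.45
tool_pos: [0.6173, -0.0304, 0.0364]
eef_rot: [[0.0, 1.0, 0.001], [1.0, -0.0, -0.0], [-0.0, 0.001, -1.0]]
contact_force: [-0.8, -0.5, -0.6]
gripper_width: 0.0376
gripper_force: 60.1
```

```bash
python3 go.py 618.2 -30.8 16.9
```

```text
clock 24.4 tcp mm [617.3 -30.4  36.4] shift cm (after turn) [-0.04  0.09  1.95] turn [ 0.001  0.    -0.   ] w 37.6 F [-0.8 -0.5 -0.6]
```

Emit:
{"fn": "drive_tool", "kwargs": {
  "commands": [
    [[3,0,0.1,1,0,0,0],[3,0,0,0.6,0,0,0],[3,0,0,0,0,0,0],[3,0,0,0,0,0,0],[3,0,0,0,0,0,0]]
  ]
}}

```text
clock: 24.87
tool_pos: [0.6177, -0.0303, 0.0191]
eef_rot: [[0.0, 1.0, -0.001], [1.0, -0.0, 0.0], [0.0, -0.001, -1.0]]
contact_force: [0.8, -0.9, -0.3]
gripper_width: 0.0373
gripper_force: 60.1
```

Emit:
{"fn": "drive_tool", "kwargs": {
  "commands": [
    [[3,0,0,0.1,0,0,0],[3,0,0,0.1,0,0,0],[3,0,0,0.1,0,0,0],[3,0,0,0,0,0,0],[3,0,0,0,0,0,0]]
  ]
}}

```text
clock: 25.28
tool_pos: [0.618, -0.0303, 0.0169]
eef_rot: [[-0.0, 1.0, 0.001], [1.0, 0.0, 0.0], [0.0, 0.001, -1.0]]
contact_force: [-2.0, -0.7, 5.0]
gripper_width: 0.0376
gripper_force: 59.8
```

Emit:
{"fn": "drive_tool", "kwargs": {
  "commands": [
    [[3,0,0,0.1,0,0,0],[3,0,0,0,0,0,0],[3,0,0,0,0,0,0],[3,0,0,0,0,0,0],[3,0,0,0,0,0,0]]
  ]
}}

```text
clock: 25.7
tool_pos: [0.6182, -0.0303, 0.0168]
eef_rot: [[-0.0, 1.0, 0.001], [1.0, 0.0, 0.0], [0.0, 0.001, -1.0]]
contact_force: [-4.3, 1.1, 11.1]
gripper_width: 0.0377
gripper_force: 59.6
```

Yellow is on the desk. I'll release, rise, back away and check.

Emit:
{"fn": "drive_tool", "kwargs": {
  "commands": [
    [[8.5,0,0,0,0,0,0],[8.5,0,0,0,0,0,0],[8.5,0,0,0,0,0,0],[8.5,0,0,0,0,0,0],[8.5,0,0,0,0,0,0]]
  ]
}}

```text
clock: 26.12
tool_pos: [0.6177, -0.0303, 0.0151]
eef_rot: [[0.0, 1.0, -0.0], [1.0, -0.0, -0.0], [-0.0, -0.0, -1.0]]
contact_force: [-0.3, -0.7, 0.8]
gripper_width: 0.0848
gripper_force: 0.0
```

Emit:
{"fn": "drive_tool", "kwargs": {
  "commands": [
    [[8.5,0,0,-1,0,0,0],[8.5,0,0,-3,0,0,0],[8.5,0,0,-4,0,0,0],[8.5,0,0,-4,0,0,0],[8.5,0,0,-2,0,0,0]]
  ]
}}

```text
clock: 26.53
tool_pos: [0.6188, -0.0304, 0.1615]
eef_rot: [[0.0, 1.0, 0.006], [1.0, -0.0, -0.0], [-0.0, 0.006, -1.0]]
contact_force: [1.5, 0.8, 0.3]
gripper_width: 0.0849
gripper_force: 0.0
```

Emit:
{"fn": "drive_tool", "kwargs": {
  "commands": [
    [[8.5,-2,-3.5,0,0,0,0],[8.5,-2,-3.5,0,0,0,0],[8.5,-2,-3.5,0,0,0,0],[8.5,-2,-3.5,0,0,0,0],[8.5,-2,-3.5,0,0,0,0]]
  ]
}}

```text
clock: 26.95
tool_pos: [0.4412, -0.1308, 0.156]
eef_rot: [[-0.001, 1.0, 0.001], [1.0, 0.001, -0.0], [-0.0, 0.001, -1.0]]
contact_force: [-0.4, -1.2, 0.2]
gripper_width: 0.0851
gripper_force: 0.0
```

Emit:
{"fn": "drive_tool", "kwargs": {
  "commands": [
    [[8.5,0,0,0,0,0,0],[8.5,0,0,0,0,0,0],[8.5,0,0,0,0,0,0],[8.5,0,0,0,0,0,0],[8.5,0,0,0,0,0,0]]
  ]
}}

```text
clock: 27.37
tool_pos: [0.4436, -0.1298, 0.1553]
eef_rot: [[-0.001, 1.0, -0.0], [1.0, 0.001, 0.0], [0.0, -0.0, -1.0]]
contact_force: [0.2, -0.4, 0.7]
gripper_width: 0.0849
gripper_force: 0.0
```

Run:
```python
from vis import *
t=snapshot("top");s=snapshot("side");cv2.imwrite("pics/fin.png",np.vstack([cv2.resize(t[90:290,60:460],(600,300)),cv2.resize(s[90:250,120:440],(600,300))])[:,:,::-1])
for n,u,v,z in(("red",(196,189),(245,166),.056),("yellow",(234,190),(246,182),.056),("blue",(154,189),(236,143),.085),("jar",(274,191),(258,202),.05)):
    ca,ea=disc(t,n,u,15);cb,eb=disc(s,n,v,16)
    p,g=tri(ca,cb);print(n,np.round(ca,1),ea,np.round(cb,1),eb,np.round(p*1e3,1),round(g*1e3,1),np.round(onplane("top",ca,z)*1e3,1))
o=get_obs();print(o["clock"])
```

```text
red [195.1 190.4] [14.4 15.4] [242.3 164.2] [ 5.1 11. ] [616.6  69.5  56.7] 0.4 [616.8  69.6  56. ]
yellow [233.9 190.4] [14.3 15. ] [249.1 179.8] [ 6.1 11.7] [617.1 -28.5  56.4] 1.4 [617.8 -28.6  56. ]
blue [152.8 189.3] [14.9 15.6] [235.6 143.5] [5.1 9.3] [616.4 168.   85.8] 1.5 [617.2 168.1  85. ]
jar [273.4 190.2] [20.5 21. ] [257.3 199.5] [11.2 18.2] [ 618.1 -129.    50.7] 2.3 [ 619.3 -129.2   50. ]
27.4667
```

View pics/fin.png

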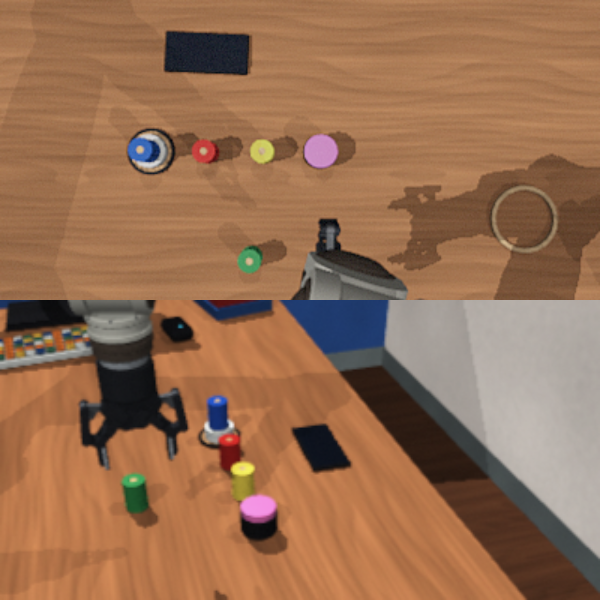

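The blue spool stands on the tin and coaster, and the red and yellow spools stand in line with the jar. Spacings are about 100.7, 98.2 and 100.6 mm, green, hoop and phone have not moved, and the gripper is clear.

```bash
python3 -c "
from workcell import *
print(hand_in())"
```

```text
the job is handed in; nothing more can be done
None
```

I handed the job in: the tin is on the coaster with the blue spool on it, and red and yellow stand in the row to the jar (spacings measured at about 101, 98 and 101 mm), all upright and let go, with green, hoop and phone left where they were.

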